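Start and close the screw cap of a clamped sample jar

TASK

Close the white sample jar in the bench clamp with the blue screw cap: set the cap level on the neck, turn it backward (counterclockwise seen from above) until it drops into the start of the thread, then screw it forward (clockwise) until it is fully home on the rim. Let go of it, and do not push the tins, the mug or the calculator about.

Things in the scene. Friction and masses are not known exactly. Their poses are not given: they have to be found in the camera images.
- cap: Loose blue round screw cap, 60 mm across, 44.5 mm high, 90 g, lying mouth down. Origin at the centre of its open mouth (lower edge), z up along its axis. Skirt bore 54 mm; underside of its top 17.5 mm above the origin, upper side 20.5 mm. Four alike round thread lugs inside, on the cap's x and y axes, 3 mm thick, 2 mm above the origin, reach in to 44.4 mm diameter.
- cap_boss (a point): Centre of the square boss on the cap's top, by which it is gripped or turned: 26 x 26 mm, 24 mm high (from 20.5 to 44.5 mm above the cap's origin), its four alike faces square to the cap's x and y axes. This point is 32.5 mm above the cap's origin.
- jar: White jar in its clamp, fixed to the bench: dark base plate 110 x 84 x 8 mm, aluminium jaws, jar 66 mm across up to 53 mm high, neck above it. Origin on the bench, on the jar's axis. Its yaw says nothing about where the thread starts lie.
- jar_rim (a point): Centre of the jar's rim, the top of the neck, 79 mm above the bench, z up. The neck is 42 mm in diameter, tapered over the top 3 mm, with a coarse right-hand thread, 51 mm across, lead 28 mm a turn, four starts 90 degrees apart whose angle round the neck differs each time. While its lugs rest on top of the thread the cap's origin is 6 to 10.7 mm below this point.
- jar_start (a point): Point on the jar's axis 12 mm below the rim: where the cap's origin is (11.7 to 12.7 mm) once dropped into the thread starts. Turned backward on top of the thread the cap climbs, then falls 6 mm, after 95 degrees at most (seldom it drops at once). It has 13 degrees of room there: stop pegs bar further backward turning, and bar forward turning of a cap that has not dropped.
- jar_home (a point): Point on the jar's axis 17.5 mm below the rim: where the cap's origin is when fully home, its top on the rim. From the start, 70 degrees of forward turn bring it home and about 90 tighten it. The thread has 1.5 mm axial play; a cap turned loosely (boss caged, not clamped) sinks by its own weight. A cap lying on the stop pegs is 7 mm below the rim; backward it falls 3.5 mm off them: not yet the start.
- tin_a: Bystander: round white metal tin, 64 mm across, 34 mm high, origin under its centre.
- tin_b: Bystander: the other round white metal tin, 64 mm across, 34 mm high, origin under its centre.
- mug: Bystander: orange mug, 81 x 113 x 101 mm, origin under its centre.
- calculator: Bystander: black calculator lying flat, 135 x 78 x 17 mm, origin under its centre.
Things that resemble listed ones, but are neither listed nor needed, are in the scene too. Of the things that look like the cap, take the one that is farthest from the robot's base at the start.

How it is judged:
By the outcome, as a careful person would: the job done as asked, in the order asked, and still so for the second after the job is handed in, with the robot touching nothing.
It also fails if it takes over 67 s, if anything falls off the work surface, if the arm or the gripper's body presses on something with over 40 N, if the wrist force passes 120 N, or if a joint passes its speed limit or range.

ROBOT

A 6-joint arm with a two-finger parallel gripper is mounted at the origin on a cart in front of the work surface, level with it; the furniture and walls round the work are solid. World frame = base frame: x ahead of the robot, y to its left, z up, the work surface at z = 0. Lengths are in m, angles in rad, forces in N, time in s.
With the tool pointing down it reaches from about 0.275 to 0.75 m from the base axis. Payload 10.2 kg.
Tool frame: the origin (TCP) lies between the finger pads; the fingertips stand 17 mm ahead of it and the grasp point (between the pads) lies 2 mm behind it; z points along the fingers, y is the direction in which the jaws open and shut (so a half turn about z gives the same grasp; the last joint's range is limited). The gripper opens to 88 mm and grips with 3 to 60 N. Pads are 18 mm wide; open, the fingers measure 123 mm over their backs; the gripper's body (75 mm by 187 mm) begins 45 mm behind the grasp point.
Start: joints at [0.927, 0.313, 1.498, -0, 1.331, -0.223], TCP at [0.214, 0.479, 0.256] pointing down, gripper open.
Joint ranges: [-2.94, 2.94], [-0.97, 2.17], [0.19, 2.56], [-1.23, 4.37], [0.02, 3.11], [-2.88, 2.88]. Speed limits (rad/s): [2.39, 2.39, 3.01, 3.14, 3.14, 3.14].

INTERFACE

Orientations are given as a unit quaternion [w, x, y, z].
In Python, from bench import env gives the robot as it stands.
- The arm moves only by the tool move_arm, never from a script. Its argument "rows" is a list of rows, each an object of numbers: "fingers": the opening in per cent of the stroke, from 0 (shut) to 100 (fully open); "dx", "dy", "dz": the shift along the tool's x, y, z in cm; "rx", "ry", "rz": the turn, a rotation vector about the tool's x, y, z in rad. A call has 1 to 10 rows; each row shifts and turns the pose as measured when the row begins, along the tool's axes as they then stand; what a row does not reach is not made up. A row lasts 1/12 s, in which the tool goes at most 41.7 mm and 7.16 degrees, less where a joint would pass 70% of its speed; a pose out of reach is approached as far as the arm can. A call with a gripper value outside its range is refused whole. The fingers move at their own pace and stop on an object; the grip force is fixed at half the most. Time passes only in rows, so rows that do not move let the fingers close. It gives the time, the measured TCP pose, the force and the opening at its end, in the units of the state.
- env.sense(): the state, without advancing time (a new reading comes with each control period).
- env.get_image(name): name is "scene" or "side" or "wrist"; returns a dict with "image" (420x560x3 uint8, red, green, blue), "z_map" (420x560 float32, m along the optical axis (not along the pixel's ray), 0 where there is no reading), "camera_matrix" (3x3 intrinsics, pixels), "camera_from_world" (4x4, takes a point from world to camera coordinates). Camera axes: x right, y down, z forward; pixel columns grow to the right and rows downward; lengths in m; the calibration is good to about 2 mm. The wrist camera is an equidistant fisheye: a pixel r from the principal point sees the ray r / f radians off the axis. A picture is of the moment at which its call begins.
- env.close_job(): hands the job in, once; it reports no verdict.
The state is a dict: "t": time; "joint_positions": joint angles; "joint_velocities": joint speeds; "joint_torque": joint torques, N m; "tcp_pos": TCP position; "ee_rot": TCP orientation; "force": force on the tool from outside, world axes, zero at the start; "wrist_torque": the same for the moment, N m; "gripper_width": finger opening in m.
Only numpy, scipy, OpenCV 4.12 (cv2) and the standard library are available. Lean on these libraries where they do the work, as an engineer would, in place of code of your own. Each camera call takes 0.05 s, during which the arm holds its last target. There are 200 camera calls.

## Working session

There is one attempt and no reset: what is moved stays moved. The work goes in short steps, Python scripts to look and compute and a tool call to move; the robot and the scene stay as the last step left them, time stands still between calls to the robot, and variables do not carry over. Pictures are saved under pics/ and viewed, about 8 in all and at most 12, crops included, and the job is handed in when it is done.

Besides the shell and the picture viewer there is one more tool, called after ">>>" as name([rows], argument=value, ...), one row to a line, values as JSON. move_arm: Moves the arm, as the interface text tells. Its arguments: {"type":"object","properties":{"rows":{"type":"array","items":{"type":"object","properties":{"fingers":{"type":"number"},"dx":{"type":"number"},"dy":{"type":"number"},"dz":{"type":"number"},"rx":{"type":"number"},"ry":{"type":"number"},"rz":{"type":"number"}}}}},"required":["rows"]}

```bash
mkdir -p pics; cat > h.py <<'E'
import numpy as np,cv2
from bench import env
def get(n,save=None):
    d=env.get_image(n)
    if save: cv2.imwrite('pics/'+save,d['image'][:,:,::-1])
    return d
def pts(d,name):
    K=d['camera_matrix'];T=np.linalg.inv(d['camera_from_world']);z=d['z_map']
    v,u=np.mgrid[:z.shape[0],:z.shape[1]]
    a=(u-K[0,2])/K[0,0];b=(v-K[1,2])/K[1,1]
    if name=='wrist':
        r=np.hypot(a,b);s=np.where(r>1e-6,np.tan(np.minimum(r,1.5))/np.maximum(r,1e-6),1);a=a*s;b=b*s
    P=np.stack([a*z,b*z,z],-1)@T[:3,:3].T+T[:3,3]
    P[z==0]=np.nan
    return P
E
python3 - <<'E'
from h import *
ims=[]
for n in['scene','side','wrist']:
    d=get(n,n+'0.png');P=pts(d,n);h=cv2.cvtColor(d['image'],cv2.COLOR_RGB2HSV)
    m=((h[...,0]>95)&(h[...,0]<130)&(h[...,1]>110)&(h[...,2]>40)).astype('uint8')
    k,l,s,c=cv2.connectedComponentsWithStats(m)
    for i in range(1,k):
        if s[i,4]>60:
            q=P[l==i];q=q[~np.isnan(q[:,0])]
            if len(q): print(n,s[i],c[i].round(),np.percentile(q,2,axis=0).round(3),np.percentile(q,98,axis=0).round(3))
    ims.append(d['image'])
cv2.imwrite('pics/all0.png',cv2.resize(np.vstack([np.hstack(ims[:2]),np.hstack([ims[2],ims[2]*0])]),(800,600))[:,:,::-1])
print(env.sense())
E
```

```text
scene [180 201  23  22 368] [191. 213.] [0.441 0.103 0.   ] [0.522 0.167 0.045]
scene [186 233  24  25 437] [198. 246.] [ 0.342 -0.014  0.002] [0.396 0.041 0.046]
scene [256 274  27  28 565] [269. 289.] [ 0.318 -0.252  0.002] [ 0.37  -0.197  0.046]
side [   4   68  126   82 1391] [ 60. 107.] [ 2.134 -0.876 -0.833] [ 2.269 -0.206 -0.736]
side [351 231  24  23 428] [363. 242.] [ 0.32  -0.246  0.003] [ 0.377 -0.191  0.048]
side [296 293  24  26 493] [308. 305.] [ 0.343 -0.009  0.005] [0.399 0.047 0.048]
side [544 300  16  16  84] [553. 308.] [-0.321 -0.88  -0.828] [-0.252 -0.863 -0.779]
side [235 308  26  26 532] [248. 321.] [0.442 0.106 0.   ] [0.499 0.165 0.047]
{'t': 0.15, 'joint_positions': array([ 9.26623170e-01,  3.13286325e-01,  1.49820973e+00, -1.46919986e-06,
        1.33100154e+00, -2.23415199e-01]), 'joint_velocities': array([ 0.00102089, -0.00128021, -0.00194325, -0.00079279,  0.00103582,
        0.0006727 ]), 'joint_torque': array([ 1.48020306e-03, -4.02309251e+01, -2.52314633e+01,  6.94675930e-02,
        3.43813689e-02, -7.68041059e-05]), 'tcp_pos': array([0.21436103, 0.47907419, 0.25533041]), 'ee_rot': array([-1.89533440e-04,  2.08830346e-01,  9.77951779e-01, -4.10861474e-04]), 'force': array([ 0.47746397, -0.60188018, -0.2305492 ]), 'wrist_torque': array([ 0.01101242, -0.00665348,  0.02674922]), 'gripper_width': 0.08815576516172109}
```

View pics/all0.png

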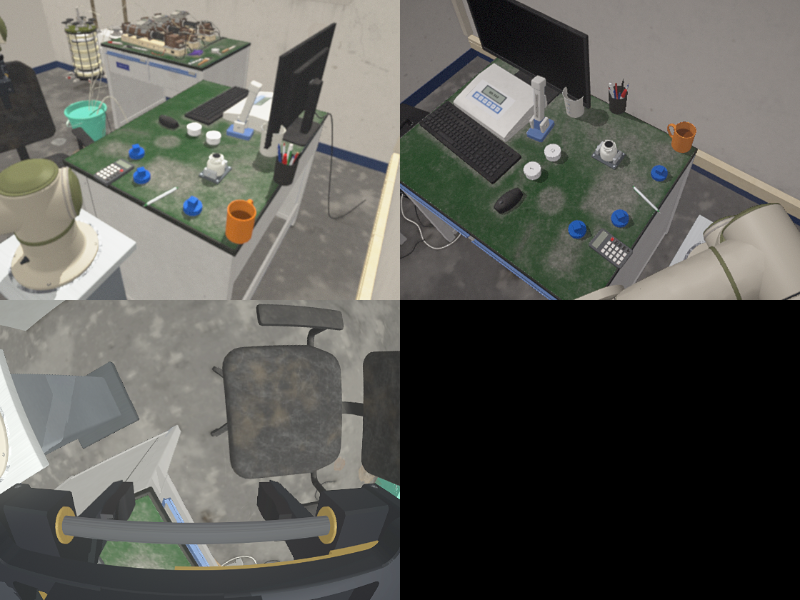

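The view shows three blue caps (scene approx (191,213), (198,246), (269,289)) and the jar near scene (301,232). The farthest cap from the base is at about (0.47, 0.135), 0.49 m away.

```bash
cat >> h.py <<'E'
from scipy.spatial.transform import Rotation as R
def go(p,yaw=None):
    """shift in tool axes (cm) to world p; yaw = world angle of tool y (mod pi), rz needed"""
    s=env.sense();q=s['ee_rot'];M=R.from_quat(q[[1,2,3,0]]).as_matrix()
    print('tcp',s['tcp_pos'].round(4),'F',s['force'].round(1),'w',round(s['gripper_width'],4),'t',round(s['t'],2))
    print('dx dy dz cm',(M.T@(np.array(p)-s['tcp_pos'])*100).round(2))
    y=np.arctan2(M[1,1],M[0,1]);print('tool y yaw',np.degrees(y).round(2),'tilt xy',M[:2,2].round(4),'j6',s['joint_positions'][5].round(3))
    if yaw is not None: print('rz',-((yaw-y+np.pi/2)%np.pi-np.pi/2))
E
python3 - <<'E'
from h import *
for n in['scene','side']:
    d=get(n);P=pts(d,n);h=cv2.cvtColor(d['image'],cv2.COLOR_RGB2HSV)
    on=(P[...,0]>.2)&(P[...,0]<.9)&(abs(P[...,1])<.6)
    m=(on&(P[...,2]>.015)&(P[...,2]<.3)).astype('uint8')
    k,l,s,c=cv2.connectedComponentsWithStats(m)
    for i in range(1,k):
        if s[i,4]>60:
            q=P[l==i]
            zt=np.percentile(q[:,2],98); t=q[q[:,2]>zt-.006]
            print(n,c[i].round(),s[i,4],q.min(0).round(3),q.max(0).round(3),'top',t.mean(0).round(4),np.ptp(t,axis=0).round(3),d['image'][l==i].mean(0).round())
go([.47,.135,.25])
E
```

```text
scene [394. 184.] 4559 [ 0.616 -0.454  0.015] [ 0.9   -0.255  0.3  ] top [ 0.8036 -0.3253  0.2938] [0.177 0.048 0.013] [81. 77. 75.]
scene [344. 158.] 1388 [ 0.809 -0.205  0.015] [ 0.895 -0.081  0.256] top [ 0.8533 -0.1802  0.2509] [0.046 0.042 0.01 ] [174. 177. 181.]
scene [282. 162.] 500 [0.822 0.002 0.015] [0.9   0.16  0.033] top [0.8755 0.0764 0.0282] [0.049 0.122 0.008] [70. 68. 67.]
scene [235. 168.] 260 [0.71  0.128 0.015] [0.764 0.24  0.038] top [0.7406 0.178  0.0318] [0.036 0.093 0.009] [71. 71. 68.]
scene [271. 178.] 236 [0.713 0.007 0.015] [0.782 0.068 0.037] top [0.7444 0.0379 0.0332] [0.066 0.059 0.007] [232. 232. 229.]
scene [298. 190.] 273 [ 0.7   -0.101  0.015] [ 0.766 -0.036  0.036] top [ 0.7333 -0.07    0.0333] [0.066 0.063 0.006] [231. 230. 228.]
scene [190. 211.] 262 [0.44  0.102 0.015] [0.501 0.163 0.047] top [0.4685 0.1309 0.0433] [0.03  0.034 0.007] [ 48. 100. 186.]
scene [301. 231.] 770 [ 0.5   -0.221  0.015] [ 0.6   -0.155  0.083] top [ 0.5496 -0.1888  0.0781] [0.045 0.048 0.009] [189. 189. 180.]
scene [161. 236.] 100 [0.328 0.087 0.015] [0.362 0.157 0.02 ] t
[... 1841 characters left out ...]
427 0.1859 0.0338] [0.041 0.104 0.011] [52. 50. 50.]
side [308. 304.] 438 [ 0.341 -0.012  0.015] [0.401 0.048 0.05 ] top [0.3721 0.0183 0.0452] [0.031 0.032 0.008] [ 39.  81. 152.]
side [248. 320.] 457 [0.441 0.106 0.015] [0.501 0.166 0.051] top [0.4704 0.1356 0.0453] [0.03  0.031 0.009] [ 34.  80. 153.]
side [299. 349.] 595 [0.275 0.084 0.015] [0.398 0.167 0.025] top [0.3249 0.1281 0.0185] [0.121 0.08  0.008] [139. 136. 135.]
side [275. 339.] 96 [0.365 0.115 0.015] [0.406 0.16  0.021] top [0.3868 0.1383 0.0169] [0.041 0.045 0.006] [120. 121. 115.]
tcp [0.2144 0.4791 0.2555] F [0.2 0.1 0.5] w 0.088 t 0.25
dx dy dz cm [-37.39 -20.97   0.55]
tool y yaw 65.89 tilt xy [-0.0003 -0.0004] j6 -0.223
```

>>> move_arm([
  {"dx": -3.4, "dy": -1.9},
  {"dx": -3.4, "dy": -1.9},
  {"dx": -3.4, "dy": -1.9},
  {"dx": -3.4, "dy": -1.9},
  {"dx": -3.4, "dy": -1.9},
  {"dx": -3.4, "dy": -1.9},
  {"dx": -3.4, "dy": -1.9},
  {"dx": -3.4, "dy": -1.9},
  {"dx": -3.4, "dy": -1.9},
  {"dx": -3.4, "dy": -1.9},
])

```text
invalid input at $.rows[0]: expected keys fingers, dx, dy, dz, rx, ry, rz
```

```bash
python3 - <<'E'
from h import *
d=get('wrist','w1.png')
T=np.linalg.inv(d['camera_from_world']);print(T.round(3),d['camera_matrix'])
go([.4695,.133,.12])
E
```

```text
[[ 0.408  0.877  0.255  0.149]
 [ 0.913 -0.391 -0.115  0.509]
 [-0.001  0.28  -0.96   0.384]
 [ 0.     0.     0.     1.   ]] [[325.1922621    0.         274.01400074]
 [  0.         325.1922621  215.32436416]
 [  0.           0.           1.        ]]
tcp [0.2144 0.4792 0.2556] F [0.3 0.1 0.5] w 0.088 t 0.3
dx dy dz cm [-37.42 -21.17  13.56]
tool y yaw 65.89 tilt xy [-0.0002 -0.0003] j6 -0.223
```

View pics/w1.png

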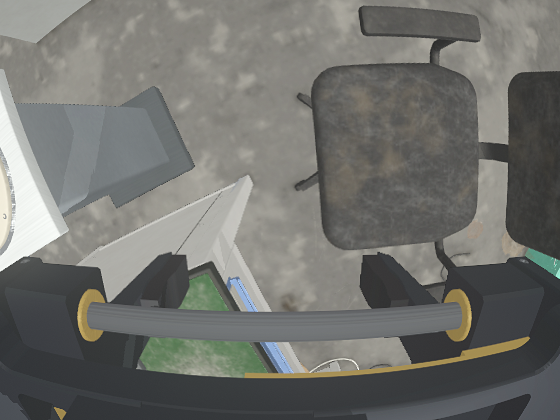

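The wrist view shows only floor, plus the fingers at the bottom (rows 250–340). The camera looks ahead of the TCP on its +x side, so I'll put the cap there for a close look. The first move was refused because every row needs all keys.

>>> move_arm([
  {"dx": -3.7, "dy": -1.8, "dz": 0.4, "rx": 0, "ry": 0, "rz": 0, "fingers": 100},
  {"dx": -3.7, "dy": -1.8, "dz": 0.4, "rx": 0, "ry": 0, "rz": 0, "fingers": 100},
  {"dx": -3.7, "dy": -1.8, "dz": 0.4, "rx": 0, "ry": 0, "rz": 0, "fingers": 100},
  {"dx": -3.7, "dy": -1.8, "dz": 0.4, "rx": 0, "ry": 0, "rz": 0, "fingers": 100},
  {"dx": -3.7, "dy": -1.8, "dz": 0.4, "rx": 0, "ry": 0, "rz": 0, "fingers": 100},
  {"dx": -3.7, "dy": -1.8, "dz": 0.4, "rx": 0, "ry": 0, "rz": 0, "fingers": 100},
  {"dx": -3.7, "dy": -1.8, "dz": 0.4, "rx": 0, "ry": 0, "rz": 0, "fingers": 100},
  {"dx": -3.7, "dy": -1.8, "dz": 0.4, "rx": 0, "ry": 0, "rz": 0, "fingers": 100},
  {"dx": -3.7, "dy": -1.8, "dz": 0.4, "rx": 0, "ry": 0, "rz": 0, "fingers": 100},
  {"dx": -3.7, "dy": -1.8, "dz": 0.4, "rx": 0, "ry": 0, "rz": 0, "fingers": 100},
])

```text
t: 1.13
tcp_pos: [0.4795, 0.1631, 0.2153]
ee_rot: [0.001, 0.202, 0.979, 0.002]
force: [0.4, 0.6, 0.2]
gripper_width: 0.0884
```

```bash
python3 - <<'E'
from h import *
go([.533,.104,.16])
E
```

```text
tcp [0.4795 0.1631 0.2153] F [0.4 0.6 0.2] w 0.0884 t 1.13
dx dy dz cm [-7.25 -3.32  5.52]
tool y yaw 66.64 tilt xy [0.002  0.0031] j6 -1.069
```

>>> move_arm([
  {"dx": -2.4, "dy": -1.1, "dz": 1.2, "rx": 0, "ry": 0, "rz": 0, "fingers": 100},
  {"dx": -2.4, "dy": -1.1, "dz": 1.2, "rx": 0, "ry": 0, "rz": 0, "fingers": 100},
  {"dx": -2.4, "dy": -1.1, "dz": 1.2, "rx": 0, "ry": 0, "rz": 0, "fingers": 100},
  {"dx": 0, "dy": 0, "dz": 0, "rx": 0, "ry": 0, "rz": 0, "fingers": 100},
  {"dx": 0, "dy": 0, "dz": 0, "rx": 0, "ry": 0, "rz": 0, "fingers": 100},
])

```text
t: 1.55
tcp_pos: [0.5385, 0.094, 0.1765]
ee_rot: [0.001, 0.207, 0.978, 0.001]
force: [0.1, 0.2, 1.2]
gripper_width: 0.0881
```

```bash
python3 - <<'E'
from h import *
d=get('wrist','w2.png');P=pts(d,'wrist')
h=cv2.cvtColor(d['image'],cv2.COLOR_RGB2HSV)
blue=(h[...,0]>95)&(h[...,0]<130)&(h[...,1]>110)
m=blue&(P[...,2]>.039)&(P[...,2]<.052)
m=m&(np.hypot(P[...,0]-.47,P[...,1]-.133)<.05)
q=P[m];print(m.sum(),q.mean(0),q.min(0),q.max(0))
r=cv2.minAreaRect((q[:,:2]*1000).astype('float32'));print(r)
s=P[blue&(P[...,2]>.015)&(P[...,2]<.028)&(np.hypot(P[...,0]-.47,P[...,1]-.133)<.06)]
print('disc',cv2.minEnclosingCircle((s[:,:2]*1000).astype('float32')),len(s))
go([.47,.133,.1])
E
```

```text
1024 [0.47206111 0.13571602 0.04377193] [0.45506191 0.11916452 0.04075494] [0.48865911 0.15227722 0.04588633]
((472.13287353515625, 135.88424682617188), (25.923377990722656, 25.910663604736328), 55.21916580200195)
disc ((472.07635498046875, 135.33172607421875), 30.781269073486328) 2634
tcp [0.5383 0.0942 0.1765] F [-0.3 -0.6 -0.6] w 0.088 t 1.6
dx dy dz cm [7.83 0.76 7.64]
tool y yaw 66.15 tilt xy [0.0025 0.0022] j6 -1.198
```

View pics/w2.png

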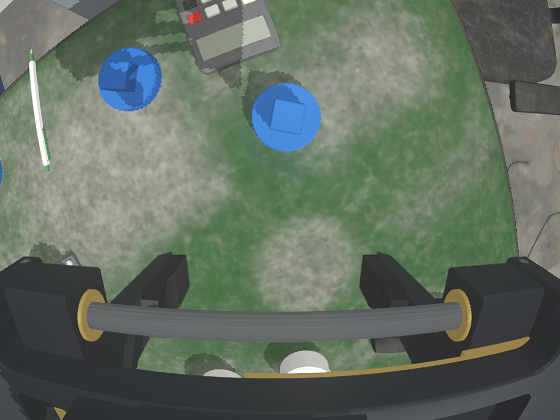

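The wrist view shows the target cap at (287,117) with its boss. The boss measures 25.9 x 25.9 mm, centre (0.472, 0.136), top 44 mm and yaw 55.2° mod 90. I'll grip at yaw −34.8°, which leaves enough range on joint 6 for turning.

>>> move_arm([
  {"dx": 0, "dy": 0, "dz": 0, "rx": 0, "ry": 0, "rz": 0.12, "fingers": 100},
  {"dx": 0, "dy": 0, "dz": 0, "rx": 0, "ry": 0, "rz": 0.12, "fingers": 100},
  {"dx": 0, "dy": 0, "dz": 0, "rx": 0, "ry": 0, "rz": 0.12, "fingers": 100},
  {"dx": 0, "dy": 0, "dz": 0, "rx": 0, "ry": 0, "rz": 0.12, "fingers": 100},
  {"dx": 0, "dy": 0, "dz": 0, "rx": 0, "ry": 0, "rz": 0.12, "fingers": 100},
  {"dx": 0, "dy": 0, "dz": 0, "rx": 0, "ry": 0, "rz": 0.12, "fingers": 100},
  {"dx": 0, "dy": 0, "dz": 0, "rx": 0, "ry": 0, "rz": 0.12, "fingers": 100},
  {"dx": 0, "dy": 0, "dz": 0, "rx": 0, "ry": 0, "rz": 0.12, "fingers": 100},
  {"dx": 0, "dy": 0, "dz": 0, "rx": 0, "ry": 0, "rz": 0.12, "fingers": 100},
  {"dx": 0, "dy": 0, "dz": 0, "rx": 0, "ry": 0, "rz": 0.12, "fingers": 100},
])

```text
t: 2.43
tcp_pos: [0.5329, 0.1052, 0.1831]
ee_rot: [0.002, 0.737, 0.676, 0.004]
force: [1.1, 0.0, -0.5]
gripper_width: 0.0882
```

>>> move_arm([
  {"dx": 0, "dy": 0, "dz": 0, "rx": 0, "ry": 0, "rz": 0.12, "fingers": 100},
  {"dx": 0, "dy": 0, "dz": 0, "rx": 0, "ry": 0, "rz": 0.12, "fingers": 100},
  {"dx": 0, "dy": 0, "dz": 0, "rx": 0, "ry": 0, "rz": 0.12, "fingers": 100},
  {"dx": 0, "dy": 0, "dz": 0, "rx": 0, "ry": 0, "rz": 0.12, "fingers": 100},
  {"dx": 0, "dy": 0, "dz": 0, "rx": 0, "ry": 0, "rz": 0, "fingers": 100},
])

```text
t: 2.85
tcp_pos: [0.5299, 0.1113, 0.1869]
ee_rot: [0.001, 0.882, 0.472, 0.007]
force: [-0.4, -0.4, 0.1]
gripper_width: 0.0881
```

```bash
python3 - <<'E'
from h import *
go([.4721,.1357,.08],np.radians(-34.8))
E
```

```text
tcp [0.5299 0.1113 0.1869] F [-0.4 -0.4  0.1] w 0.0881 t 2.85
dx dy dz cm [-1.29 -6.25 10.63]
tool y yaw -33.7 tilt xy [0.0127 0.0041] j6 0.575
rz 0.019134241090777993
```

```bash
cat >> h.py <<'E'
def go(p,yaw=None,deg=None):
    s=env.sense();q=s['ee_rot'];M=R.from_quat(q[[1,2,3,0]]).as_matrix()
    y0=np.arctan2(M[1,1],M[0,1]); y=y0 if deg is None else np.radians(deg)
    yv=np.array([np.cos(y),np.sin(y),0]);zv=np.array([0,0,-1.]);D=np.stack([np.cross(yv,zv),yv,zv],1)
    print('t',round(s['t'],2),'tcp',s['tcp_pos'].round(4),'F',s['force'].round(1),'Tq',s['wrist_torque'].round(2),'w',round(s['gripper_width'],4),'yaw',np.degrees(y0).round(2),'j6',s['joint_positions'][5].round(3))
    print('d cm',(M.T@(np.array(p)-s['tcp_pos'])*100).round(2),'r',R.from_matrix(M.T@D).as_rotvec().round(4))
E
python3 - <<'E'
from h import *
go([.4721,.1357,.08],deg=-34.8)
E
```

```text
t 2.85 tcp [0.5299 0.1113 0.1869] F [-0.4 -0.4  0.1] Tq [-0.07  0.12  0.04] w 0.0881 yaw -33.7 j6 0.575
d cm [-1.29 -6.25 10.63] r [ 0.0082 -0.0105  0.0192]
```

>>> move_arm([
  {"dx": -0.4, "dy": -2.1, "dz": 2.7, "rx": 0.004, "ry": -0.005, "rz": 0.009, "fingers": 100},
  {"dx": -0.4, "dy": -2.1, "dz": 2.7, "rx": 0.004, "ry": -0.005, "rz": 0.01, "fingers": 100},
  {"dx": -0.4, "dy": -2.0, "dz": 2.7, "rx": 0, "ry": 0, "rz": 0, "fingers": 100},
  {"dx": 0, "dy": 0, "dz": 0, "rx": 0, "ry": 0, "rz": 0, "fingers": 70},
  {"dx": 0, "dy": 0, "dz": 0, "rx": 0, "ry": 0, "rz": 0, "fingers": 60},
])

```text
t: 3.27
tcp_pos: [0.4698, 0.1404, 0.1066]
ee_rot: [0.002, 0.881, 0.473, 0.004]
force: [0.2, -0.1, 0.8]
gripper_width: 0.0767
```

```bash
python3 - <<'E'
from h import *
d=get('wrist','w3.png');P=pts(d,'wrist')
h=cv2.cvtColor(d['image'],cv2.COLOR_RGB2HSV)
m=(h[...,0]>95)&(h[...,0]<130)&(h[...,1]>110)&(P[...,2]>.039)&(P[...,2]<.052)&(np.hypot(P[...,0]-.47,P[...,1]-.133)<.05)
q=P[m];print(m.sum(),q.mean(0),cv2.minAreaRect((q[:,:2]*1000).astype('float32')))
go([.4721,.1357,.04],deg=-34.8)
E
```

```text
1609 [0.47278676 0.13688124 0.04374842] ((472.37115478515625, 135.89402770996094), (26.316354751586914, 26.221324920654297), 55.80360794067383)
t 3.32 tcp [0.4696 0.1403 0.1065] F [-0.6  0.1 -0.2] Tq [-0.11  0.16  0.  ] w 0.0729 yaw -33.55 j6 0.636
d cm [-0.28  0.42  6.65] r [ 0.0058 -0.0044  0.0219]
```

>>> move_arm([
  {"dx": -0.28, "dy": 0.42, "dz": 1.5, "rx": 0.006, "ry": -0.004, "rz": 0.017, "fingers": 55},
  {"dx": 0, "dy": 0, "dz": 1.5, "rx": 0, "ry": 0, "rz": 0, "fingers": 55},
  {"dx": 0, "dy": 0, "dz": 1.0, "rx": 0, "ry": 0, "rz": 0, "fingers": 55},
  {"dx": 0, "dy": 0, "dz": 0, "rx": 0, "ry": 0, "rz": 0, "fingers": 55},
])

```text
t: 3.65
tcp_pos: [0.4774, 0.1356, 0.0709]
ee_rot: [0.002, 0.884, 0.468, 0.005]
force: [-1.1, 0.1, -0.9]
gripper_width: 0.0488
```

```bash
python3 - <<'E'
from h import *
go([.4724,.1360,.0405],deg=-34.5)
E
```

```text
t 3.65 tcp [0.4774 0.1356 0.0709] F [-1.1  0.1 -0.9] Tq [-0.06  0.14 -0.03] w 0.0488 yaw -34.18 j6 0.636
d cm [-0.28 -0.47  3.03] r [ 0.0094 -0.0075  0.0056]
```

>>> move_arm([
  {"dx": -0.28, "dy": -0.47, "dz": 0.5, "rx": 0.009, "ry": -0.007, "rz": 0.006, "fingers": 55},
])

```text
t: 3.73
tcp_pos: [0.4736, 0.1358, 0.0671]
ee_rot: [0.001, 0.885, 0.466, 0.002]
force: [-0.4, -0.1, -0.1]
gripper_width: 0.0483
```

```bash
python3 - <<'E'
from h import *
go([.4724,.1360,.0405],deg=-34.5)
E
```

```text
t 3.73 tcp [0.4736 0.1358 0.0671] F [-0.4 -0.1 -0.1] Tq [-0.05  0.1   0.03] w 0.0483 yaw -34.5 j6 0.643
d cm [-0.06 -0.12  2.66] r [ 0.0029 -0.0023 -0.0001]
```

>>> move_arm([
  {"dx": 0, "dy": 0, "dz": 0, "rx": 0, "ry": 0, "rz": 0, "fingers": 55},
])

```text
t: 3.82
tcp_pos: [0.4731, 0.1358, 0.067]
ee_rot: [0.0, 0.885, 0.466, 0.001]
force: [-0.2, 1.0, -0.5]
gripper_width: 0.0488
```

```bash
python3 - <<'E'
from h import *
go([.4724,.1360,.0405],deg=-34.5)
E
```

```text
t 3.82 tcp [0.4731 0.1358 0.067 ] F [-0.2  1.  -0.5] Tq [-0.07  0.09  0.02] w 0.0488 yaw -34.5 j6 0.643
d cm [-0.03 -0.07  2.65] r [ 0.0016 -0.0014 -0.0001]
```

>>> move_arm([
  {"dx": -0.03, "dy": -0.06, "dz": 1.0, "rx": 0.0015, "ry": -0.0014, "rz": 0, "fingers": 55},
  {"dx": 0, "dy": 0, "dz": 1.0, "rx": 0, "ry": 0, "rz": 0, "fingers": 50},
  {"dx": 0, "dy": 0, "dz": 0.5, "rx": 0, "ry": 0, "rz": 0, "fingers": 45},
  {"dx": 0, "dy": 0, "dz": 0, "rx": 0, "ry": 0, "rz": 0, "fingers": 40},
])

```text
t: 4.15
tcp_pos: [0.4734, 0.1361, 0.0412]
ee_rot: [0.001, 0.885, 0.466, 0.001]
force: [-0.4, 0.4, -0.4]
gripper_width: 0.036
```

```bash
python3 - <<'E'
from h import *
go([.4724,.1360,.0405],deg=-34.5)
E
```

```text
t 4.15 tcp [0.4734 0.1361 0.0412] F [-0.4  0.4 -0.4] Tq [-0.07  0.12  0.01] w 0.036 yaw -34.46 j6 0.643
d cm [-0.06 -0.08  0.07] r [ 0.0025 -0.0018  0.0007]
```

Adjust, then close.

>>> move_arm([
  {"dx": -0.06, "dy": -0.08, "dz": 0.05, "rx": 0.0025, "ry": -0.0018, "rz": 0, "fingers": 40},
  {"dx": 0, "dy": 0, "dz": 0, "rx": 0, "ry": 0, "rz": 0, "fingers": 28},
  {"dx": 0, "dy": 0, "dz": 0, "rx": 0, "ry": 0, "rz": 0, "fingers": 20},
  {"dx": 0, "dy": 0, "dz": 0, "rx": 0, "ry": 0, "rz": 0, "fingers": 20},
  {"dx": 0, "dy": 0, "dz": 0, "rx": 0, "ry": 0, "rz": 0, "fingers": 20},
])

```text
t: 4.57
tcp_pos: [0.4723, 0.136, 0.0405]
ee_rot: [-0.0, 0.885, 0.466, -0.0]
force: [-1.1, -0.2, -1.3]
gripper_width: 0.0259
```

>>> move_arm([
  {"dx": 0, "dy": 0, "dz": -1.5, "rx": 0, "ry": 0, "rz": 0, "fingers": 20},
  {"dx": 0, "dy": 0, "dz": -3, "rx": 0, "ry": 0, "rz": 0, "fingers": 20},
  {"dx": 0, "dy": 0, "dz": -3, "rx": 0, "ry": 0, "rz": 0, "fingers": 20},
  {"dx": 0, "dy": 0, "dz": -3, "rx": 0, "ry": 0, "rz": 0, "fingers": 20},
  {"dx": 0, "dy": 0, "dz": -1.5, "rx": 0, "ry": 0, "rz": 0, "fingers": 20},
  {"dx": 0, "dy": 0, "dz": 0, "rx": 0, "ry": 0, "rz": 0, "fingers": 20},
])

```text
t: 5.07
tcp_pos: [0.4713, 0.136, 0.1651]
ee_rot: [-0.001, 0.885, 0.466, -0.002]
force: [1.1, 0.3, -0.1]
gripper_width: 0.0257
```

```bash
python3 - <<'E'
from h import *
d=get('wrist','w4.png');P=pts(d,'wrist')
h=cv2.cvtColor(d['image'],cv2.COLOR_RGB2HSV)
s=env.sense();q=s['ee_rot'];M=R.from_quat(q[[1,2,3,0]]).as_matrix()
L=(P-s['tcp_pos'])@M
m=(h[...,0]>95)&(h[...,0]<130)&(h[...,1]>110)&(np.hypot(L[...,0],L[...,1])<.05)
q=L[m];print(m.sum(),q.min(0),q.max(0),'z med',np.median(q[:,2]))
dk=q[(q[:,2]>.01)&(q[:,2]<.03)];print('disc top',np.median(dk[:,2]),cv2.minEnclosingCircle((dk[:,:2]*1000).astype('float32')))
A=np.c_[dk[:,:2],np.ones(len(dk))];print('plane',np.linalg.lstsq(A,dk[:,2],rcond=None)[0])
go([.5516,-.186,.17],deg=-34.5)
E
```

```text
7868 [-0.02385007 -0.03003777 -0.06006948] [0.03111958 0.04134835 0.16374447] z med 0.018048682716200692
disc top 0.018908753210866065 ((2.3424694538116455, 0.45963039994239807), 30.628047943115234)
plane [ 0.19497519 -0.00292259  0.01561498]
t 5.12 tcp [0.471  0.1359 0.1637] F [ 0.4  0.2 -0.7] Tq [-0.08  0.07  0.  ] w 0.0258 yaw -34.45 j6 0.643
d cm [-21.99  24.86  -0.67] r [-0.0047  0.0035  0.0008]
```

View pics/w4.png

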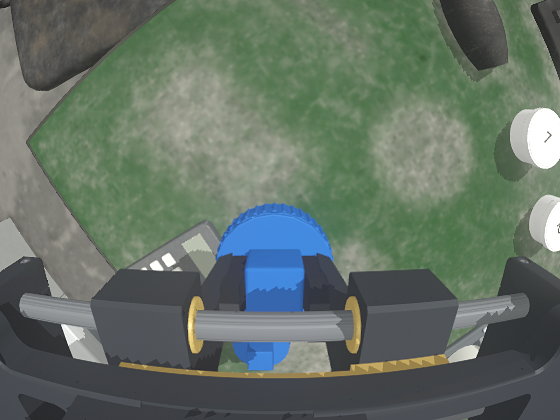

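The wrist view shows the cap held level between the fingers: disc around (275,245), width 25.8 mm. Next I move next to the jar and measure its rim with this camera.

>>> move_arm([
  {"dx": -1.5, "dy": 1.2, "dz": 0, "rx": 0, "ry": 0, "rz": 0, "fingers": 20},
  {"dx": -3, "dy": 2.5, "dz": 0, "rx": 0, "ry": 0, "rz": 0, "fingers": 20},
  {"dx": -3, "dy": 2.5, "dz": 0, "rx": 0, "ry": 0, "rz": 0, "fingers": 20},
  {"dx": -3, "dy": 2.5, "dz": 0, "rx": 0, "ry": 0, "rz": 0, "fingers": 20},
  {"dx": -3, "dy": 2.5, "dz": 0, "rx": 0, "ry": 0, "rz": 0, "fingers": 20},
  {"dx": -3, "dy": 2.5, "dz": 0, "rx": 0, "ry": 0, "rz": 0, "fingers": 20},
  {"dx": -3, "dy": 2.5, "dz": 0, "rx": 0, "ry": 0, "rz": 0, "fingers": 20},
  {"dx": -3, "dy": 2.5, "dz": 0, "rx": 0, "ry": 0, "rz": 0, "fingers": 20},
  {"dx": -3, "dy": 2.5, "dz": 0, "rx": 0, "ry": 0, "rz": 0, "fingers": 20},
  {"dx": 0, "dy": 0, "dz": 0, "rx": 0, "ry": 0, "rz": 0, "fingers": 20},
])

```text
t: 5.95
tcp_pos: [0.4972, -0.2065, 0.1472]
ee_rot: [-0.009, 0.883, 0.469, -0.009]
force: [0.2, -1.2, -0.8]
gripper_width: 0.026
```

```bash
python3 - <<'E'
from h import *
go([.506,-.252,.17],deg=-34.5)
E
```

```text
t 5.95 tcp [ 0.4972 -0.2065  0.1472] F [ 0.2 -1.2 -0.8] Tq [-0.09  0.05  0.02] w 0.026 yaw -34.11 j6 -0.009
d cm [-3.29  3.23 -2.33] r [-0.0232  0.0071  0.0069]
```

>>> move_arm([
  {"dx": -1.6, "dy": 1.6, "dz": -1.2, "rx": -0.012, "ry": 0.004, "rz": 0.003, "fingers": 20},
  {"dx": -1.6, "dy": 1.6, "dz": -1.2, "rx": -0.012, "ry": 0.004, "rz": 0.003, "fingers": 20},
  {"dx": 0, "dy": 0, "dz": 0, "rx": 0, "ry": 0, "rz": 0, "fingers": 20},
])

```text
t: 6.2
tcp_pos: [0.5041, -0.2535, 0.1646]
ee_rot: [-0.004, 0.886, 0.464, -0.001]
force: [0.2, -0.2, -0.8]
gripper_width: 0.0259
```

```bash
cat > rim.py <<'E'
from h import *
from scipy.optimize import least_squares
d=get('wrist','w5.png');P=pts(d,'wrist')
h=cv2.cvtColor(d['image'],cv2.COLOR_RGB2HSV)
m=(P[...,2]>.0745)&(P[...,2]<.086)&(np.hypot(P[...,0]-.5516,P[...,1]+.186)<.04)&(h[...,1]<80)
q=P[m];print(m.sum(),q.mean(0),q.min(0),q.max(0),'z',np.percentile(q[:,2],[5,50,95]))
print('circ',cv2.minEnclosingCircle((q[:,:2]*1000).astype('float32')))
m2=(P[...,2]>.04)&(P[...,2]<.0565)&(np.hypot(P[...,0]-.5516,P[...,1]+.186)<.037)
q=P[m2];print('shoulder',len(q),cv2.minEnclosingCircle((q[:,:2]*1000).astype('float32')))
v,u=np.where(m);print('px',u.min(),u.max(),v.min(),v.max())
go([.5516,-.186,.17],deg=-34.5)
E
python3 rim.py
```

```text
3055 [ 0.55539783 -0.18508997  0.07821664] [ 0.53149388 -0.20693523  0.07451366] [ 0.57861185 -0.16071938  0.08100264] z [0.07566621 0.07844852 0.0797729 ]
circ ((555.7666625976562, -185.08837890625), 25.190994262695312)
shoulder 1379 ((555.6516723632812, -185.07244873046875), 33.20682144165039)
px 243 318 67 141
t 6.25 tcp [ 0.5035 -0.2515  0.1634] F [ 0.1 -0.1 -1.3] Tq [-0.14  0.1   0.04] w 0.0254 yaw -34.61 j6 -0.069
d cm [ 8.13  0.23 -0.65] r [-0.012  -0.0023 -0.0019]
```

View pics/w5.png

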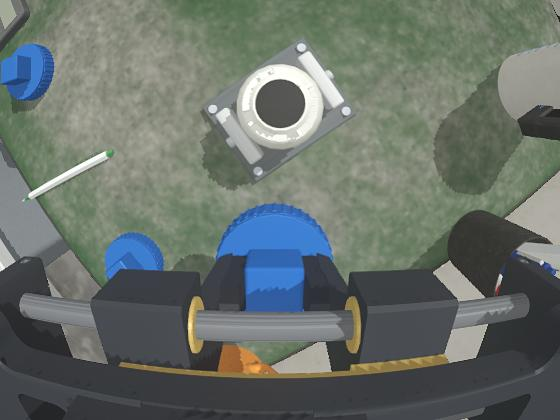

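The view shows the jar rim at (281,104), shoulder radius 33.2 mm as specified, and the held cap at (275,245). I'll measure again with the arm settled, and fit the held cap's centre in the same camera.

```bash
python3 rim.py; python3 - <<'E'
from h import *
from scipy.optimize import least_squares
d=get('wrist');P=pts(d,'wrist');h=cv2.cvtColor(d['image'],cv2.COLOR_RGB2HSV)
s=env.sense();q=s['ee_rot'];M=R.from_quat(q[[1,2,3,0]]).as_matrix();L=(P-s['tcp_pos'])@M
m=((h[...,0]>95)&(h[...,0]<130)&(h[...,1]>110)&(np.hypot(L[...,0],L[...,1])<.045))
top=m&(abs(L[...,2]-.019)<.004)
v,u=np.where(top)
# outer edge: first top pixel from the front, per column
E=[]
for c in np.unique(u):
    r=v[u==c].min(); E.append(L[r+1,c])
E=np.array(E); E=E[np.hypot(E[:,0],E[:,1])>.025]
f=least_squares(lambda p:np.hypot(E[:,0]-p[0],E[:,1]-p[1])-p[2],[0,0,.03],loss='soft_l1',f_scale=.0005);print('cap fit',f.x,len(E))
f=least_squares(lambda p:np.hypot(E[:,0]-p[0],E[:,1]-p[1])-.03,[0,0],loss='soft_l1',f_scale=.0005);print('cap fit r30',f.x)
i=top&(np.abs(L[...,1])<.012)&(L[...,0]>.015);print('z top in front',np.median(L[i][:,2]))
E
```

```text
3126 [ 0.55536026 -0.18502384  0.07821754] [ 0.53083644 -0.20744754  0.07450068] [ 0.57795305 -0.16086381  0.08107201] z [0.0755625  0.07848714 0.07978705]
circ ((555.2518310546875, -185.0974884033203), 25.273374557495117)
shoulder 1389 ((555.7337646484375, -184.96226501464844), 33.08699035644531)
px 245 321 69 143
t 6.3 tcp [ 0.5033 -0.2502  0.1631] F [-0.2  0.1 -0.9] Tq [-0.05  0.14  0.01] w 0.0254 yaw -34.55 j6 -0.068
d cm [ 8.03  0.33 -0.68] r [-0.0133 -0.0025 -0.0008]
cap fit [-0.00071654  0.00035056  0.02951514] 116
cap fit r30 [-0.00127953  0.00035182]
z top in front 0.0203985787580914
```

```bash
python3 - <<'E'
from h import *
go([.5557,-.184,.145],deg=-34.5)
E
```

```text
t 6.35 tcp [ 0.5034 -0.2495  0.1632] F [-0.9  1.  -1.3] Tq [-0.1   0.11 -0.02] w 0.0257 yaw -34.49 j6 -0.068
d cm [8.36 0.63 1.84] r [-0.0135 -0.0026  0.0001]
```

>>> move_arm([
  {"dx": 2.6, "dy": 0.2, "dz": 0, "rx": -0.007, "ry": -0.002, "rz": 0, "fingers": 20},
  {"dx": 2.6, "dy": 0.2, "dz": 0.5, "rx": -0.006, "ry": 0, "rz": 0, "fingers": 20},
  {"dx": 2.6, "dy": 0.2, "dz": 0.5, "rx": 0, "ry": 0, "rz": 0, "fingers": 20},
  {"dx": 0, "dy": 0, "dz": 0, "rx": 0, "ry": 0, "rz": 0, "fingers": 20},
])

```text
t: 6.68
tcp_pos: [0.5522, -0.1818, 0.1491]
ee_rot: [-0.003, 0.885, 0.466, -0.001]
force: [-0.5, 0.5, -0.7]
gripper_width: 0.0258
```

```bash
python3 - <<'E'
from h import *
go([.5557,-.184,.135],deg=-34.5)
E
```

```text
t 6.68 tcp [ 0.5522 -0.1818  0.1491] F [-0.5  0.5 -0.7] Tq [-0.04  0.16  0.01] w 0.0258 yaw -34.44 j6 0.081
d cm [0.02 0.42 1.41] r [-0.0069 -0.0005  0.001 ]
```

>>> move_arm([
  {"dx": 0, "dy": 0.4, "dz": 0.7, "rx": -0.007, "ry": 0, "rz": 0, "fingers": 20},
  {"dx": 0, "dy": 0, "dz": 0.6, "rx": 0, "ry": 0, "rz": 0, "fingers": 20},
])

```text
t: 6.85
tcp_pos: [0.5556, -0.1814, 0.1347]
ee_rot: [-0.0, 0.884, 0.468, 0.0]
force: [0.8, -0.1, -1.3]
gripper_width: 0.0257
```

>>> move_arm([
  {"dx": 0, "dy": 0, "dz": 0, "rx": 0, "ry": 0, "rz": 0, "fingers": 20},
])

```text
t: 6.93
tcp_pos: [0.5548, -0.181, 0.1329]
ee_rot: [-0.001, 0.884, 0.468, -0.001]
force: [0.2, -0.0, -1.5]
gripper_width: 0.0255
```

```bash
python3 - <<'E'
from h import *
a=get('side','s1.png');b=get('scene')
c1=cv2.resize(a['image'][150:270,220:380],(640,480),interpolation=3);c2=cv2.resize(b['image'][160:280,220:380],(640,480),interpolation=3)
cv2.imwrite('pics/c1.png',cv2.resize(np.hstack([c1,c2]),(800,300))[:,:,::-1])
go([.5557,-.184,.12],deg=-34.5)
E
```

```text
t 7.03 tcp [ 0.5551 -0.1816  0.134 ] F [ 0.2  0.1 -1.3] Tq [-0.09  0.11  0.05] w 0.0259 yaw -34.21 j6 0.08
d cm [-0.16  0.19  1.4 ] r [-0.0016 -0.      0.005 ]
```

View pics/c1.png

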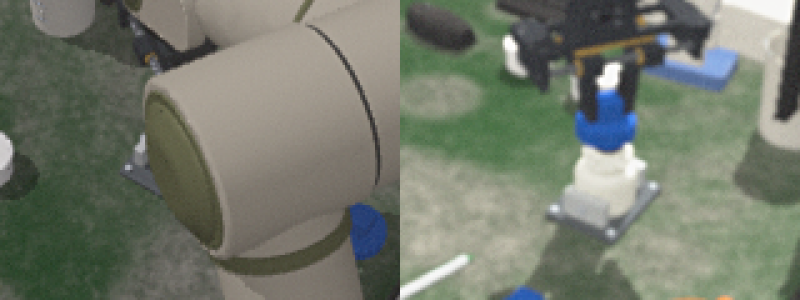

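The side camera is blocked by the arm. The scene crop shows the cap level and above the jar neck at about (605,130). I'll lower it gently.

>>> move_arm([
  {"dx": -0.16, "dy": 0.19, "dz": 0.7, "rx": -0.0016, "ry": 0, "rz": 0.005, "fingers": 20},
  {"dx": 0, "dy": 0, "dz": 0.5, "rx": 0, "ry": 0, "rz": 0, "fingers": 20},
  {"dx": 0, "dy": 0, "dz": 0, "rx": 0, "ry": 0, "rz": 0, "fingers": 20},
])

```text
t: 7.28
tcp_pos: [0.5553, -0.1858, 0.1216]
ee_rot: [0.001, 0.886, 0.464, 0.0]
force: [0.8, -0.3, -1.4]
gripper_width: 0.0263
```

```bash
python3 - <<'E'
from h import *
go([.5557,-.184,.114],deg=-34.5)
E
```

```text
t 7.28 tcp [ 0.5553 -0.1858  0.1216] F [ 0.8 -0.3 -1.4] Tq [-0.03  0.04  0.05] w 0.0263 yaw -34.65 j6 0.082
d cm [ 0.17 -0.07  0.76] r [ 0.0015  0.     -0.0027]
```

>>> move_arm([
  {"dx": 0.12, "dy": -0.05, "dz": 0, "rx": 0, "ry": 0, "rz": 0, "fingers": 20},
  {"dx": 0, "dy": 0, "dz": 0.2, "rx": 0, "ry": 0, "rz": 0, "fingers": 20},
  {"dx": 0, "dy": 0, "dz": 0.2, "rx": 0, "ry": 0, "rz": 0, "fingers": 20},
])

```text
t: 7.53
tcp_pos: [0.5555, -0.1851, 0.1175]
ee_rot: [0.001, 0.886, 0.464, 0.0]
force: [0.5, -0.2, -1.2]
gripper_width: 0.0258
```

```bash
python3 - <<'E'
from h import *
go([.5557,-.184,.112],deg=-34.5)
E
```

```text
t 7.53 tcp [ 0.5555 -0.1851  0.1175] F [ 0.5 -0.2 -1.2] Tq [-0.07  0.1   0.  ] w 0.0258 yaw -34.72 j6 0.084
d cm [ 0.11 -0.05  0.55] r [ 0.0019  0.     -0.0039]
```

>>> move_arm([
  {"dx": 0.08, "dy": -0.05, "dz": 0.15, "rx": 0.0015, "ry": 0, "rz": 0, "fingers": 20},
  {"dx": 0, "dy": 0, "dz": 0.15, "rx": 0, "ry": 0, "rz": 0, "fingers": 20},
])

```text
t: 7.7
tcp_pos: [0.5555, -0.1842, 0.1142]
ee_rot: [0.0, 0.886, 0.464, 0.0]
force: [0.2, 0.7, -1.6]
gripper_width: 0.0256
```

>>> move_arm([
  {"dx": 0, "dy": 0, "dz": 0.12, "rx": 0, "ry": 0, "rz": 0, "fingers": 20},
  {"dx": 0, "dy": 0, "dz": 0.12, "rx": 0, "ry": 0, "rz": 0, "fingers": 20},
])

```text
t: 7.87
tcp_pos: [0.5557, -0.1841, 0.112]
ee_rot: [0.0, 0.886, 0.464, 0.0]
force: [-4.6, 2.1, 12.4]
gripper_width: 0.026
```

```bash
python3 - <<'E'
from h import *
go([.5557,-.184,.112],deg=-34.5)
E
```

```text
t 7.87 tcp [ 0.5557 -0.1841  0.112 ] F [-4.6  2.1 12.4] Tq [ 0.31  0.74 -0.02] w 0.026 yaw -34.71 j6 0.086
d cm [ 0.01 -0.   -0.  ] r [ 0.0009 -0.     -0.0037]
```

Contact came at z = 0.112, so the cap origin is about 7.7 mm below the rim, which matches resting on the thread. I'll loosen to a cage and set up a wrist-camera gauge for cap depth.

```bash
cat > chk.py <<'E'
from h import *
import sys
yaw=float(sys.argv[1]) if len(sys.argv)>1 else None
d=get('wrist','chk.png');P=pts(d,'wrist');h=cv2.cvtColor(d['image'],cv2.COLOR_RGB2HSV)
s=env.sense();q=s['ee_rot'];M=R.from_quat(q[[1,2,3,0]]).as_matrix();L=(P-s['tcp_pos'])@M
b=(h[...,0]>95)&(h[...,0]<130)&(h[...,1]>110)
f=b&(np.abs(L[...,1])<.010)&(L[...,0]>.0165)&(L[...,0]<.025)&(abs(P[...,2]-.0865)<.014)
z=np.median(P[f][:,2]);top=z
t=b&(abs(P[...,2]-z)<.0025)&(np.hypot(L[...,0],L[...,1])<.045)
v,u=np.where(t);E=[]
for c in np.unique(u):E.append(P[v[u==c].min()+1,c])
E=np.array(E)
from scipy.optimize import least_squares
g=least_squares(lambda p:np.hypot(E[:,0]-p[0],E[:,1]-p[1])-.0297,[.5557,-.184],loss='soft_l1',f_scale=.0005)
print('cap top z %.4f origin below rim %.1f mm'%(z,(.079-(z-.0205))*1000),'n',f.sum(),'centre',g.x.round(4))
A=np.c_[P[f][:,:2]-P[f][:,:2].mean(0),np.ones(f.sum())];print('tilt',np.linalg.lstsq(A,P[f][:,2],rcond=None)[0][:2].round(3))
# boss front face angle in tool frame
w=b&(L[...,2]>-.002)&(P[...,2]>z+.004)&(P[...,2]<z+.023)&(np.abs(L[...,1])<.009)&(L[...,0]>.004)
F=L[w]
if len(F)>30: 
    k=np.polyfit(F[:,1],F[:,0],1);print('face slope deg',np.degrees(np.arctan(k[0])).round(1),'x',k[1].round(4),len(F))
go([.5553,-.184,.113],deg=yaw)
E
echo
```

>>> move_arm([
  {"dx": 0, "dy": 0, "dz": -0.1, "rx": 0, "ry": 0, "rz": 0, "fingers": 32},
  {"dx": 0, "dy": 0, "dz": 0, "rx": 0, "ry": 0, "rz": 0, "fingers": 32},
  {"dx": 0, "dy": 0, "dz": 0, "rx": 0, "ry": 0, "rz": 0, "fingers": 32},
])

```text
t: 8.12
tcp_pos: [0.556, -0.1842, 0.1134]
ee_rot: [0.001, 0.886, 0.464, 0.001]
force: [-0.2, -0.5, -0.3]
gripper_width: 0.0288
```

```bash
python3 chk.py -34.5
```

```text
Traceback (most recent call last):
  File "chk.py", line 14, in <module>
    g=least_squares(lambda p:np.hypot(E[:,0]-p[0],E[:,1]-p[1])-.0297,[.5557,-.184],loss='soft_l1',f_scale=.0005)
ValueError: Residuals are not finite in the initial point.
```

View pics/chk.png

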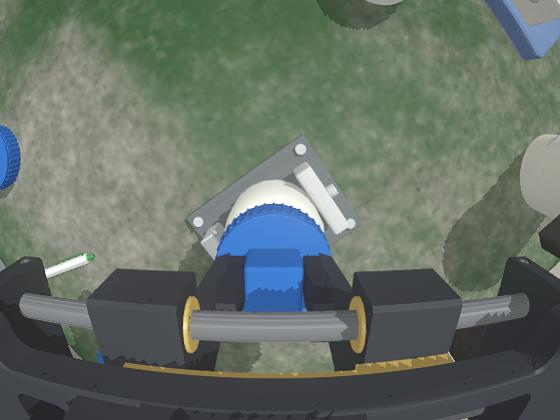

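The cap sits level on the neck (disc at (275,235)), caged by the fingers. I'll fix the NaN handling in the gauge.

```bash
sed -i 's/^E=np.array(E)$/E=np.array(E);E=E[np.isfinite(E[:,0])]/' chk.py; python3 chk.py -34.5
```

```text
cap top z 0.0921 origin below rim 7.4 mm n 678 centre [ 0.5554 -0.1844]
tilt [-0.006 -0.006]
face slope deg 0.1 x 0.0122 736
t 8.22 tcp [ 0.5559 -0.1841  0.1134] F [-0.   0.5 -1. ] Tq [-0.07  0.15  0.01] w 0.0282 yaw -34.7 j6 0.086
d cm [-0.02 -0.06  0.04] r [ 0.0019 -0.0001 -0.0035]
```

The gauge reads 7.4 mm below the rim, level. Now I turn backward.

>>> move_arm([
  {"dx": -0.02, "dy": -0.04, "dz": 0, "rx": 0, "ry": 0, "rz": -0.1, "fingers": 32},
  {"dx": 0, "dy": 0, "dz": 0, "rx": 0, "ry": 0, "rz": -0.1, "fingers": 32},
  {"dx": 0, "dy": 0, "dz": 0, "rx": 0, "ry": 0, "rz": -0.1, "fingers": 32},
])

```text
t: 8.47
tcp_pos: [0.5556, -0.1842, 0.1137]
ee_rot: [0.001, 0.804, 0.595, 0.0]
force: [0.1, -0.1, 1.1]
gripper_width: 0.0283
```

```bash
python3 chk.py
```

```text
cap top z 0.0926 origin below rim 6.9 mm n 674 centre [ 0.5555 -0.1843]
tilt [-0.003  0.018]
face slope deg -7.8 x 0.0125 736
t 8.52 tcp [ 0.5556 -0.1841  0.1136] F [ 0.1 -0.5  1.1] Tq [-0.07  0.11 -0.02] w 0.0281 yaw -16.64 j6 -0.23
d cm [ 0.01 -0.03  0.06] r [ 0.0023  0.0006 -0.    ]
```

>>> move_arm([
  {"dx": 0, "dy": -0.02, "dz": 0, "rx": 0.002, "ry": 0, "rz": -0.1, "fingers": 32},
  {"dx": 0, "dy": 0, "dz": 0, "rx": 0, "ry": 0, "rz": -0.1, "fingers": 32},
  {"dx": 0, "dy": 0, "dz": 0, "rx": 0, "ry": 0, "rz": -0.1, "fingers": 32},
])

```text
t: 8.77
tcp_pos: [0.5557, -0.1843, 0.114]
ee_rot: [0.001, 0.703, 0.712, -0.0]
force: [0.1, 0.3, 4.1]
gripper_width: 0.0281
```

```bash
python3 chk.py
```

```text
cap top z 0.0871 origin below rim 12.4 mm n 639 centre [ 0.5557 -0.185 ]
tilt [ 0.002 -0.009]
face slope deg -8.1 x 0.0124 658
t 8.82 tcp [ 0.5556 -0.1843  0.1141] F [-1.7 -0.   2.6] Tq [-0.08  0.17 -0.03] w 0.0281 yaw 1.07 j6 -0.538
d cm [ 0.03 -0.03  0.11] r [ 0.001   0.0013 -0.    ]
```

It dropped to 12.4 mm below the rim, which is the thread start. Now I turn forward.

>>> move_arm([
  {"dx": 0.02, "dy": -0.02, "dz": 0.2, "rx": 0.001, "ry": 0.001, "rz": 0.05, "fingers": 32},
  {"dx": 0, "dy": 0, "dz": 0.2, "rx": 0, "ry": 0, "rz": 0.1, "fingers": 32},
  {"dx": 0, "dy": 0, "dz": 0, "rx": 0, "ry": 0, "rz": 0.1, "fingers": 32},
  {"dx": 0, "dy": 0, "dz": 0, "rx": 0, "ry": 0, "rz": 0.1, "fingers": 32},
  {"dx": 0, "dy": 0, "dz": 0, "rx": 0, "ry": 0, "rz": 0.1, "fingers": 32},
])

```text
t: 9.23
tcp_pos: [0.5553, -0.1841, 0.1096]
ee_rot: [0.0, 0.852, 0.523, -0.0]
force: [-0.2, -1.2, -0.4]
gripper_width: 0.0281
```

```bash
python3 chk.py
```

```text
cap top z 0.0864 origin below rim 13.1 mm n 656 centre [ 0.5551 -0.1849]
tilt [-0.004 -0.001]
face slope deg 7.0 x 0.012 717
t 9.28 tcp [ 0.5553 -0.1841  0.1096] F [ 0.3 -0.3  1. ] Tq [-0.07  0.09 -0.02] w 0.0282 yaw -27.24 j6 -0.045
d cm [ 0.01 -0.01 -0.34] r [-0.0001  0.0002  0.    ]
```

>>> move_arm([
  {"dx": 0, "dy": 0, "dz": 0, "rx": 0, "ry": 0, "rz": 0.1, "fingers": 32},
  {"dx": 0, "dy": 0, "dz": 0, "rx": 0, "ry": 0, "rz": 0.1, "fingers": 32},
  {"dx": 0, "dy": 0, "dz": 0, "rx": 0, "ry": 0, "rz": 0.1, "fingers": 32},
  {"dx": 0, "dy": 0, "dz": 0, "rx": 0, "ry": 0, "rz": 0.1, "fingers": 32},
  {"dx": 0, "dy": 0, "dz": 0, "rx": 0, "ry": 0, "rz": 0.1, "fingers": 32},
])

```text
t: 9.7
tcp_pos: [0.555, -0.1839, 0.1087]
ee_rot: [-0.0, 0.96, 0.281, -0.001]
force: [-0.1, -0.5, -0.0]
gripper_width: 0.028
```

```bash
python3 chk.py
```

```text
cap top z 0.0840 origin below rim 15.5 mm n 640 centre [ 0.5544 -0.1843]
tilt [ 0.007 -0.   ]
face slope deg 6.6 x 0.0119 720
t 9.75 tcp [ 0.555  -0.1839  0.1087] F [ 0.6  0.4 -0.8] Tq [-0.05  0.09 -0.05] w 0.0284 yaw -57.76 j6 0.488
d cm [ 0.02  0.02 -0.43] r [-0.0013  0.0009  0.    ]
```

>>> move_arm([
  {"dx": 0.02, "dy": 0.02, "dz": 0, "rx": -0.001, "ry": 0.001, "rz": 0.1, "fingers": 32},
  {"dx": 0, "dy": 0, "dz": 0, "rx": 0, "ry": 0, "rz": 0.1, "fingers": 32},
  {"dx": 0, "dy": 0, "dz": 0, "rx": 0, "ry": 0, "rz": 0.1, "fingers": 32},
  {"dx": 0, "dy": 0, "dz": 0, "rx": 0, "ry": 0, "rz": 0.1, "fingers": 32},
  {"dx": 0, "dy": 0, "dz": 0, "rx": 0, "ry": 0, "rz": 0.1, "fingers": 32},
])

```text
t: 10.17
tcp_pos: [0.5551, -0.1839, 0.108]
ee_rot: [-0.0, 1.0, 0.026, -0.0]
force: [1.0, -0.3, -0.1]
gripper_width: 0.0282
```

```bash
python3 chk.py
```

```text
cap top z 0.0820 origin below rim 17.5 mm n 635 centre [ 0.5543 -0.1837]
tilt [ 0.015 -0.001]
face slope deg 7.3 x 0.0117 731
t 10.22 tcp [ 0.5551 -0.1839  0.108 ] F [ 0.1 -1.1  0. ] Tq [-0.03  0.15 -0.01] w 0.0282 yaw -87.43 j6 1.006
d cm [ 0.02  0.01 -0.5 ] r [-0.0006  0.0007  0.    ]
```

Depth now reads 17.5 mm, which is home. I'll turn a little further to tighten, watching the torque.

>>> move_arm([
  {"dx": 0, "dy": 0, "dz": 0, "rx": 0, "ry": 0, "rz": 0.08, "fingers": 32},
  {"dx": 0, "dy": 0, "dz": 0, "rx": 0, "ry": 0, "rz": 0.08, "fingers": 32},
  {"dx": 0, "dy": 0, "dz": 0, "rx": 0, "ry": 0, "rz": 0.08, "fingers": 32},
])

```text
t: 10.47
tcp_pos: [0.5552, -0.1842, 0.108]
ee_rot: [0.0, 0.995, -0.096, -0.0]
force: [1.2, -0.7, 0.5]
gripper_width: 0.0283
```

```bash
python3 chk.py
```

```text
cap top z 0.0816 origin below rim 17.9 mm n 634 centre [ 0.5543 -0.1839]
tilt [0.013 0.004]
face slope deg 7.0 x 0.0118 689
t 10.52 tcp [ 0.5552 -0.1842  0.108 ] F [ 0.3 -1.  -0.1] Tq [-0.04  0.1   0.02] w 0.0281 yaw -101.28 j6 1.248
d cm [ 0.   -0.02 -0.5 ] r [ 0.0002  0.0003 -0.    ]
```

>>> move_arm([
  {"dx": 0, "dy": 0, "dz": 0, "rx": 0, "ry": 0, "rz": 0.08, "fingers": 32},
  {"dx": 0, "dy": 0, "dz": 0, "rx": 0, "ry": 0, "rz": 0.08, "fingers": 32},
])

```text
t: 10.68
tcp_pos: [0.5554, -0.1845, 0.108]
ee_rot: [0.0, 0.985, -0.175, 0.0]
force: [1.0, -2.8, -0.8]
gripper_width: 0.028
```

```bash
python3 chk.py
```

```text
cap top z 0.0815 origin below rim 18.0 mm n 630 centre [ 0.5546 -0.184 ]
tilt [0.008 0.002]
face slope deg 7.2 x 0.0118 681
t 10.73 tcp [ 0.5555 -0.1845  0.108 ] F [ 0.5 -0.9 -1.4] Tq [-0.25 -0.06  0.02] w 0.0288 yaw -110.37 j6 1.406
d cm [-0.03 -0.04 -0.5 ] r [ 0.0006 -0.0007  0.    ]
```

>>> move_arm([
  {"dx": 0, "dy": 0, "dz": 0, "rx": 0, "ry": 0, "rz": 0.08, "fingers": 32},
  {"dx": 0, "dy": 0, "dz": 0, "rx": 0, "ry": 0, "rz": 0.08, "fingers": 32},
])

```text
t: 10.9
tcp_pos: [0.5557, -0.1848, 0.108]
ee_rot: [0.001, 0.968, -0.251, 0.001]
force: [1.3, -0.9, -0.6]
gripper_width: 0.0283
```

```bash
python3 chk.py
```

```text
cap top z 0.0814 origin below rim 18.1 mm n 635 centre [ 0.5551 -0.1842]
tilt [ 0.01  -0.001]
face slope deg 9.3 x 0.0121 676
t 10.95 tcp [ 0.5557 -0.1848  0.108 ] F [ 0.4 -1.3 -0.3] Tq [-0.08 -0.03  0.35] w 0.0286 yaw -119.28 j6 1.562
d cm [-0.08 -0.05 -0.5 ] r [ 0.0011 -0.002   0.    ]
```

Torque rose to 0.35 N m with the cap resisting, so it is tight. I'll unload, open, lift and retreat.

>>> move_arm([
  {"dx": 0, "dy": 0, "dz": 0, "rx": 0, "ry": 0, "rz": -0.1, "fingers": 33},
  {"dx": 0, "dy": 0, "dz": 0, "rx": 0, "ry": 0, "rz": -0.04, "fingers": 50},
  {"dx": 0, "dy": 0, "dz": 0, "rx": 0, "ry": 0, "rz": 0, "fingers": 60},
  {"dx": 0, "dy": 0, "dz": 0, "rx": 0, "ry": 0, "rz": 0, "fingers": 60},
  {"dx": 0, "dy": 0, "dz": -1, "rx": 0, "ry": 0, "rz": 0, "fingers": 60},
  {"dx": 0, "dy": 0, "dz": -3, "rx": 0, "ry": 0, "rz": 0, "fingers": 60},
  {"dx": 0, "dy": 0, "dz": -3, "rx": 0, "ry": 0, "rz": 0, "fingers": 60},
  {"dx": 0, "dy": 0, "dz": -2, "rx": 0, "ry": 0, "rz": 0, "fingers": 60},
  {"dx": 0, "dy": 0, "dz": 0, "rx": 0, "ry": 0, "rz": 0, "fingers": 60},
])

```text
t: 11.7
tcp_pos: [0.5548, -0.1839, 0.2029]
ee_rot: [-0.0, 0.986, -0.169, -0.001]
force: [0.5, -0.0, 0.4]
gripper_width: 0.0528
```

>>> move_arm([
  {"dx": -3, "dy": 0, "dz": 0, "rx": 0, "ry": 0, "rz": 0, "fingers": 60},
  {"dx": -3, "dy": 0, "dz": 0, "rx": 0, "ry": 0, "rz": 0, "fingers": 60},
  {"dx": 0, "dy": 0, "dz": 0, "rx": 0, "ry": 0, "rz": 0, "fingers": 60},
  {"dx": 0, "dy": 0, "dz": 0, "rx": 0, "ry": 0, "rz": 0, "fingers": 60},
  {"dx": 0, "dy": 0, "dz": 0, "rx": 0, "ry": 0, "rz": 0, "fingers": 60},
])

```text
t: 12.12
tcp_pos: [0.4958, -0.163, 0.2021]
ee_rot: [-0.0, 0.986, -0.167, -0.001]
force: [0.6, 0.3, -1.0]
gripper_width: 0.0532
```

```bash
python3 - <<'E'
from h import *
d=get('wrist','w9.png');P=pts(d,'wrist');h=cv2.cvtColor(d['image'],cv2.COLOR_RGB2HSV)
b=(h[...,0]>95)&(h[...,0]<130)&(h[...,1]>110)&(np.hypot(P[...,0]-.5557,P[...,1]+.185)<.05)
t=P[b&(P[...,2]>.1)];print('boss top',np.median(t[:,2]),cv2.minAreaRect((t[:,:2]*1000).astype('float32')))
k=P[b&(P[...,2]>.076)&(P[...,2]<.088)];print('disc z',np.median(k[:,2]),cv2.minEnclosingCircle((k[:,:2]*1000).astype('float32')))
A=np.c_[k[:,:2]-k[:,:2].mean(0),np.ones(len(k))]
e=get('scene');Q=pts(e,'scene')
for n,x,y in[('a',.7444,.0379),('b',.7333,-.07),('mug',.3408,-.3936)]:
    m=(np.hypot(Q[...,0]-x,Q[...,1]-y)<.075)&(Q[...,2]>.015)&(Q[...,2]<.11)
    q=Q[m];print(n,q.min(0).round(3),q.max(0).round(3))
q=Q[(Q[...,0]>.26)&(Q[...,0]<.42)&(Q[...,1]>.07)&(Q[...,1]<.18)&(Q[...,2]>.01)&(Q[...,2]<.022)];print('calc',q.min(0).round(3),q.max(0).round(3))
go([.5557,-.185,.2])
E
```

```text
boss top 0.10529096717671751 ((555.32763671875, -184.483642578125), (25.581689834594727, 26.02497100830078), 70.45215606689453)
disc z 0.08143048987367574 ((555.4779052734375, -184.4261474609375), 30.963756561279297)
a [0.712 0.007 0.015] [0.769 0.073 0.037]
b [ 0.705 -0.101  0.016] [ 0.765 -0.042  0.036]
mug [ 0.3   -0.433  0.015] [ 0.411 -0.353  0.104]
calc [0.269 0.08  0.01 ] [0.407 0.166 0.021]
t 12.22 tcp [ 0.4963 -0.1633  0.2021] F [-0.4 -0.5  0. ] Tq [ 0.11  0.2  -0.03] w 0.0528 yaw -109.26 j6 1.365
d cm [6.32 0.09 0.19] r [-0.      0.0016  0.    ]
```

View pics/w9.png

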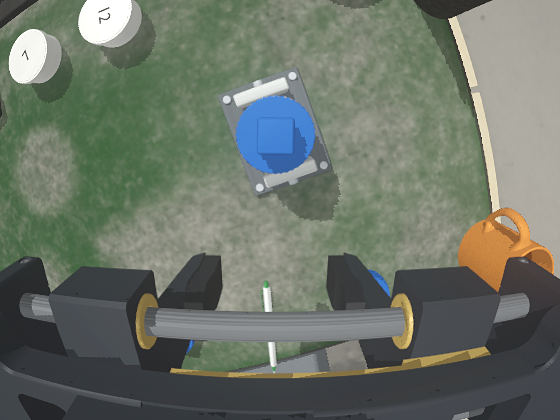

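The cap sits home and level at (276,135), and the gripper is clear of it. The bystanders have not moved.

```bash
python3 -c "
from bench import env
print(env.close_job())"
```

```text
the job is handed in; nothing more can be done
None
```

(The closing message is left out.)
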